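# Secure the kit tray and draw the heat sink with the spring tongs

## Robot

A 6-joint arm with a two-finger parallel gripper is mounted at the origin on a cart in front of the work surface, level with it; the furniture and walls round the work are solid. World frame = base frame: x ahead of the robot, y to its left, z up, the work surface at z = 0. Lengths are in mm, angles in rad, forces in N, time in s.
With the tool pointing down it reaches from about 400 to 925 mm from the base axis. Payload 12.5 kg.
Tool frame: the origin (TCP) lies at the very end of the fingers, on their centre line; the grasp point (between the pads) lies 19 mm behind it; z points along the fingers, y is the line along which they close (so a half turn about z gives the same grasp; the last joint's range is limited). The gripper opens to 95 mm and grips with 3 to 60 N. Pads are 20 mm wide; open, the fingers measure 119 mm over their backs; the gripper's body (75 mm by 180 mm) begins 59 mm behind the grasp point.
Start: joints at [1.017, 0.491, 1.559, -0, 1.092, -0.106], TCP at [270.601, 563.402, 214.661] pointing down, gripper open.
Joint ranges: [-3.1, 3.1], [-0.84, 2.19], [0.05, 2.79], [-1.13, 4.28], [0.06, 2.93], [-2.69, 2.69]. Speed limits (rad/s): [2.22, 2.22, 2.79, 3.14, 3.14, 3.14].

## Interface

Orientations are given as [roll, pitch, yaw] about the fixed x, y, z axes, in that order (R = Rz(yaw) Ry(pitch) Rx(roll)).
In Python, from cell import * gives the robot as it stands.
- The arm moves only by the tool step_arm, never from a script. Its argument "plan" is a list of rows, each an object of numbers: "x", "y", "z": the shift along the tool's x, y, z in units of 25 mm (1.0 is 25 mm); "rx", "ry", "rz": the turn, a rotation vector about the tool's x, y, z in units of 0.1 rad (1.0 is 0.1 rad). In form: [{"x": .., "y": .., "z": .., "rx": .., "ry": .., "rz": ..}, ...]. A call has exactly 10 rows; each row shifts and turns the commanded pose from where the row before left it, along the tool's axes as they then stand; what a row does not reach is not made up. A row lasts 1/12 s, in which the tool goes at most 41.7 mm and 7.16 degrees, less where a joint would pass 70% of its speed; a pose out of reach is approached as far as the arm can. A call with a number of a shift or a turn outside -1 to 1 is refused whole. A call with a gripper value outside its range is refused whole. "jaw" is the closure, from -1 (fully open) to 1 (shut), so that 0 is half open, set as the call begins (left out, the last holds). The fingers move at their own pace and stop on an object; the grip force is fixed at half the most. Time passes only in rows, so rows that do not move let the fingers close, or fill a call up. It gives the time, the measured TCP pose, the force, the opening and the grip force at its end, in the units of the state.
- state(): the state, without advancing time (a new reading comes with each control period).
- read_camera(name): name is "scene" or "top" or "wrist"; returns a dict with "image" (420x560x3 uint8, red, green, blue), "depth" (420x560 float32, mm along the optical axis (not along the pixel's ray), 0 where there is no reading), "vfov" (degrees; the focal length in pixels is half the picture's height over the tangent of half this angle, whatever the lens; pixels are square), "cx", "cy" (the principal point, pixels), "R" (3x3) and "t" (3): a world point X has camera coordinates R X + t. Camera axes: x right, y down, z forward; pixel columns grow to the right and rows downward; lengths in mm; the calibration is good to about 2 mm. A picture is of the moment at which its call begins.
- job_done(): hands the job in; it is judged then, once.
The state is a dict: "t": time; "joints": joint angles; "qvel": joint speeds; "tau": joint torques, N m; "eef_pos": TCP position; "tcp_rot": TCP orientation; "ft_force": force on the tool from outside, world axes, zero at the start; "moment": the same for the moment, N m; "opening": opening from 0.0 (shut) to 1.0 (fully open); "grip_force": force on a finger pad.
Only numpy, scipy, OpenCV 4.12 (cv2) and the standard library are available. Lean on these libraries where they do the work, as an engineer would, in place of code of your own. Each camera call takes 0.05 s, during which the arm holds its last target. There are 200 camera calls.

## Task

Swing the kit tray's keeper bar fully shut until it snaps into its detent over the two battery cells, and leave it shut. Only then take the spring tongs off their rest, close their jaws on the bare heat sink and lift it off its pedestal, never touching the heat sink with the gripper itself. Finish while still holding it in the tongs, steady and level, about 10 cm above its pedestal, and leave the cells and the other things on the bench where they are.

Things in the scene. Friction and masses are not known exactly. Their poses are not given: they have to be found in the camera images.
- kit_tray: Kit tray, fixed: aluminium plate 130 x 240 x 8 mm, long along its y. Origin: centre of the underside. Its +y half (left as the robot sees it) holds two cells in a grey nest and the keeper bar; its -y half a grey heat-sink pedestal (50 x 20 mm in x, y; top 22 mm above the bench; centre at x -30, y -75 mm). Latch post 36 mm high at x -4.5, y -14 mm.
- keeper (a joint): Angle of the keeper bar, rad. 0 = fully shut on its stop, lying over the cells from the pivot along the tray's -y. Grows as the bar opens, its knob swinging toward the tray's -x (at 1.57 it points along -x). Stays where it is left. A sprung nose gives way at about 0.1 to 0.05 (some 3 to 5 N at the knob), then pulls the bar home; fully shut is below 0.03.
- keeper_knob (a point): Middle of the black upright knob near the free end of the steel keeper bar: a cylinder 13 mm in diameter, from 34 to 70 mm above the bench (this point at 52 mm), 75 mm from the pivot axis. The bar (14 mm wide) lies under it, its top 32.5 mm above the bench; the bar ends 91 mm from the pivot.
- keeper_pivot (a point): Upright axis on which the keeper bar turns (at x 0, y +97 mm of the tray), 36 mm above the bench.
- heatsink: Heat sink: black finned block 30 x 42 x 23 mm (its x, y, z), about 0.06 kg, loose on the pedestal, fins up. Origin: centre of its underside (22 mm above the bench at the start). The tongs take it across its 30 mm width (its x); its y axis lies roughly along the tray's x. It overhangs the pedestal by about 5 mm on both sides.
- tongs: Steel spring tongs, loose, 0.11 kg, level on their rest. Origin: on the pivot of the arms, at the arms' lower edge (46.5 mm above the bench at the start). x runs along the middle to the jaws, z up. Arms: upright strips, z 0 to 18 mm. The jaws drop below the arms at x 166 to 194, z -24 to 14 mm; rubber pads 24 mm long, 20 mm high face inward. Centre of mass about x 86 mm.
- tongs_grip (a point): Point midway between the black rubber grip plates on the outsides of the arms (x 85, z 9 mm of the tongs). The plates are 48 mm long (along x), 28 mm high. Across their outer faces (along the tongs' y) the tongs measure 57.6 mm when released and 44 mm with the jaws 30 mm apart; there the plates are parallel.
- tongs_jaw (a point): Point midway between the two rubber jaw pads (x 180, y 0, z -13 mm of the tongs): bring the middle of the heat sink (11.5 mm above its underside) here. The jaws stand 59 mm apart when released and come together by about 2.1 mm for each 1 mm that the grips are pressed together.
- tongs_left (a joint): Angle by which the left arm is pressed in, rad; the right follows equally. 0 = released, 0.08 = jaws 30 mm apart, 0.14 = end of travel. A spring opens the arms: 12 N on each grip plate at first, 15 N with the jaws 30 mm apart; held at 50 to 55 mm over the plates, the tongs can be carried with jaws open. Just under half of any further force on a plate reaches the jaw.
- tongs_rest: Steel rest for the tongs, fixed: plate 130 x 60 x 4 mm with two upright plates 46.5 mm high, 50 mm before and behind its origin (centre of the underside), on whose top edges the arms lie. The tongs' grip point is above its origin; its x runs along the tongs.
- cell_a: Battery cell, 14 mm thick and 50 mm long, lying along the tray's x in the slot nearer the pedestal. Origin under its middle. Stays there.
- cell_b: Battery cell like the other, in the slot nearer the keeper's pivot. Stays there.
- capacitor: Bystander: cylindrical capacitor 32 mm in diameter, 45 mm high, standing on the bench. Origin under its centre.
- tape_roll: Bystander: roll of tape 68 mm across, 19 mm high, lying flat. Origin under its centre.
- connector: Bystander: small metal coax adapter 16 x 42 x 14 mm lying on the bench. Origin under its centre.

How it is judged:
By the outcome, as a careful person would: the job done as asked, in the order asked, and still so for the second after the job is handed in, while the arm keeps its last pose, push and grip.
It also fails if it takes over 56 s, if anything falls off the work surface, if the arm or the gripper's body presses on something with over 40 N, if the wrist force passes 120 N, or if a joint passes its speed limit or range.

## Working session

There is one attempt and no reset: what is moved stays moved. The work goes in short steps, Python scripts to look and compute and a tool call to move; the robot and the scene stay as the last step left them, time stands still between calls to the robot, and variables do not carry over. Pictures are saved under pics/ and viewed, at most 11 in all, crops included, and the job is handed in when it is done.

Besides the shell and the picture viewer there is one more tool, called after "Emit:" as name(argument=value, ...) on one line, values as JSON. step_arm: Moves the arm, as the interface text tells. Shifts and turns lie within -1 to 1; 1 stands for 25 mm of shift or 0.1 rad of turn. Its arguments: {"type":"object","properties":{"plan":{"type":"array","items":{"type":"object","properties":{"x":{"type":"number"},"y":{"type":"number"},"z":{"type":"number"},"rx":{"type":"number"},"ry":{"type":"number"},"rz":{"type":"number"}}}},"jaw":{"type":"number"}},"required":["plan"]}

```bash
mkdir -p pics; ls
cat > h.py <<'E'
from cell import *
import numpy as np, cv2, pickle
def grab(n,save=None):
    c=read_camera(n); c['f']=210/np.tan(np.radians(c['vfov']/2))
    for k in('R','t'): c[k]=np.array(c[k],float)
    if save: cv2.imwrite('pics/'+save+'.png',c['image'][:,:,::-1]); pickle.dump(c,open('pics/'+save+'.pkl','wb'))
    return c
def load(s): return pickle.load(open('pics/'+s+'.pkl','rb'))
def ray(c,u,v):
    d=c['R'].T@np.array([(u-c['cx'])/c['f'],(v-c['cy'])/c['f'],1]); return -c['R'].T@c['t'],d
def onz(c,u,v,z):
    o,d=ray(c,u,v); return o+d*(z-o[2])/d[2]
def proj(c,X):
    p=c['R']@np.array(X,float)+c['t']; return c['f']*p[:2]/p[2]+[c['cx'],c['cy']]
def cloud(c):
    v,u=np.mgrid[:420,:560]; z=c['depth']; P=np.stack([(u-c['cx'])/c['f']*z,(v-c['cy'])/c['f']*z,z],-1)
    return (P-c['t'])@c['R']
def tri(c1,p1,c2,p2):
    o1,d1=ray(c1,*p1);o2,d2=ray(c2,*p2)
    s=np.linalg.lstsq(np.stack([d1,-d2],1),o2-o1,rcond=None)[0]
    a,b=o1+s[0]*d1,o2+s[1]*d2; return (a+b)/2,np.linalg.norm(a-b)
E
python3 - <<'E'
from h import *
s=state(); print(s)
for n in('scene','top','wrist'):
    c=grab(n,n+'0'); print(n,c['vfov'],c['R'].round(3).tolist(),c['t'].round(1), (-c['R'].T@c['t']).round(0))
E
```

```text
pics
{'t': 0.0, 'joints': array([ 1.01741202e+00,  4.91560493e-01,  1.55948372e+00, -8.61728558e-06,
        1.09170651e+00, -1.05637066e-01]), 'qvel': array([ 0.00028657,  0.0004704 ,  0.00093889, -0.0005339 ,  0.00040161,
        0.0004894 ]), 'tau': array([ 8.26389078e-04, -6.12633777e+01, -2.58181322e+01,  6.92211371e-02,
        4.81310394e-02, -1.47011528e-04]), 'eef_pos': array([270.44822381, 563.16429389, 214.04937318]), 'tcp_rot': array([-3.14044024e+00, -1.14507418e-04,  2.69384932e+00]), 'ft_force': array([-0.51165964, -0.54441198, -0.28149343]), 'moment': array([-0.02473847,  0.05796898, -0.01252213]), 'grip_force': 0.0, 'opening': 0.9986988232658545}
scene 47.25873194584495 [[0.737, -0.676, -0.02], [-0.492, -0.516, -0.701], [0.464, 0.526, -0.713]] [-256.   410.8  836.6] [   3. -401.  879.]
top 46.74252108926965 [[-0.029, -0.999, 0.039], [-0.994, 0.024, -0.11], [0.109, -0.042, -0.993]] [189.1 535.1 938.2] [435. 215. 983.]
wrist 64.58029740656134 [[0.432, 0.902, -0.0], [0.863, -0.414, 0.291], [0.263, -0.126, -0.957]] [-624.9  -34.9  391. ] [198. 598. 384.]
```

View pics/top0.png

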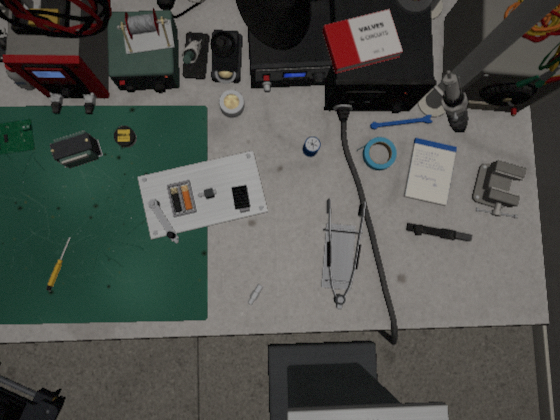

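View pics/scene0.png

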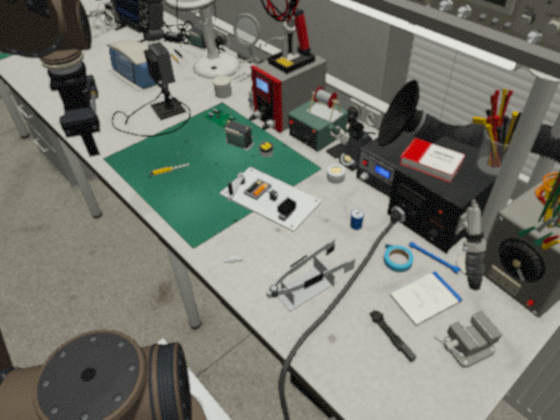

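The top view shows the tray at about (203,194), keeper pivot (154,204), knob (171,236), heat sink (241,197), tongs pivot (339,299) with jaws near (330/362,207). The scene view agrees. Next come coarse positions, then wrist-camera looks from closer.

Run:
```python
from h import *
c=load('top0')
for n,p,z in [('pivot',(154,204),36),('knob',(171,236),60),('hs',(241,197),45),('tpiv',(339,299),60),('jL',(330,205),60),('jR',(362,207),60),('tray1',(138,178),8),('tray2',(254,153),8),('tray3',(268,211),8),('tray4',(152,238),8),('cap',(312,145),45),('tape',(380,154),19),('conn',(256,293),10)]:
    print(n,onz(c,*p,z).round(1))
w=load('wrist0'); s=state()
import scipy.spatial.transform as T
Rt=T.Rotation.from_euler('xyz',s['tcp_rot']).as_matrix()
cw=-w['R'].T@w['t']
print('cam in tool',Rt.T@(cw-s['eef_pos']), (w['R']@Rt).round(3).tolist())
```

```text
pivot [558.3 407.1  36. ]
knob [493.5 370.5  60. ]
hs [566.8 237.5  45. ]
tpiv [366.4  57.   60. ]
jL [545.2  66.6  60. ]
jR [539.8   4.7  60. ]
tray1 [615.5 444.6   8. ]
tray2 [662.2 209.9   8. ]
tray3 [542.2 184.6   8. ]
tray4 [493.8 416.8   8. ]
cap [667.4  95.   45. ]
tape [652.5 -47.   19. ]
conn [379.5 212.9  10. ]
cam in tool [ 8.09387431e+01 -6.34357052e-02 -1.69863831e+02] [[0.001, 1.0, -0.001], [-0.957, 0.0, -0.291], [-0.291, 0.001, 0.957]]
```

```bash
cat >> h.py <<'E'
def plan(target,yaw,N,start=None):
    """constant row repeated N times taking the tool (pointing down) to target xyz, yaw; arc path"""
    s=state(); p,ps=(s['eef_pos'],s['tcp_rot'][2]) if start is None else start
    d=np.array(target,float)-p; dy=(yaw-ps+np.pi)%(2*np.pi)-np.pi; ph=dy/N
    S=sum(np.exp(1j*(ps+k*ph)) for k in range(N)); c=complex(d[0],d[1])/S
    r=np.round([c.real/25,-c.imag/25,-d[2]/25/N,-ph/.1],3)
    print('N',N,'x %.3f y %.3f z %.3f rz %.3f'%tuple(r)); return r
E
python3 -c "
from h import *
plan((493,370,160),.51,30)
plan((493,370,160),.51,24)"
```

```text
N 30 x -0.341 y 0.343 z 0.072 rz 0.728
N 24 x -0.430 y 0.424 z 0.090 rz 0.910
```

Emit:
step_arm(plan=[{"x": -0.341, "y": 0.343, "z": 0.072, "rz": 0.728}, {"x": -0.341, "y": 0.343, "z": 0.072, "rz": 0.728}, {"x": -0.341, "y": 0.343, "z": 0.072, "rz": 0.728}, {"x": -0.341, "y": 0.343, "z": 0.072, "rz": 0.728}, {"x": -0.341, "y": 0.343, "z": 0.072, "rz": 0.728}, {"x": -0.341, "y": 0.343, "z": 0.072, "rz": 0.728}, {"x": -0.341, "y": 0.343, "z": 0.072, "rz": 0.728}, {"x": -0.341, "y": 0.343, "z": 0.072, "rz": 0.728}, {"x": -0.341, "y": 0.343, "z": 0.072, "rz": 0.728}, {"x": -0.341, "y": 0.343, "z": 0.072, "rz": 0.728}], jaw=0.2)

```text
schema error: expected keys x, y, z, rx, ry, rz
```

Emit:
step_arm(plan=[{"x": -0.341, "y": 0.343, "z": 0.072, "rz": 0.728}, {"x": -0.341, "y": 0.343, "z": 0.072, "rz": 0.728}, {"x": -0.341, "y": 0.343, "z": 0.072, "rz": 0.728}, {"x": -0.341, "y": 0.343, "z": 0.072, "rz": 0.728}, {"x": -0.341, "y": 0.343, "z": 0.072, "rz": 0.728}, {"x": -0.341, "y": 0.343, "z": 0.072, "rz": 0.728}, {"x": -0.341, "y": 0.343, "z": 0.072, "rz": 0.728}, {"x": -0.341, "y": 0.343, "z": 0.072, "rz": 0.728}, {"x": -0.341, "y": 0.343, "z": 0.072, "rz": 0.728}, {"x": -0.341, "y": 0.343, "z": 0.072, "rz": 0.728}])

```text
schema error: expected keys x, y, z, rx, ry, rz
```

Emit:
step_arm(plan=[{"x": -0.341, "y": 0.343, "z": 0.072, "rz": 0.728}, {"x": -0.341, "y": 0.343, "z": 0.072, "rz": 0.728}, {"x": -0.341, "y": 0.343, "z": 0.072, "rz": 0.728}, {"x": -0.341, "y": 0.343, "z": 0.072, "rz": 0.728}, {"x": -0.341, "y": 0.343, "z": 0.072, "rz": 0.728}, {"x": -0.341, "y": 0.343, "z": 0.072, "rz": 0.728}, {"x": -0.341, "y": 0.343, "z": 0.072, "rz": 0.728}, {"x": -0.341, "y": 0.343, "z": 0.072, "rz": 0.728}, {"x": -0.341, "y": 0.343, "z": 0.072, "rz": 0.728}, {"x": -0.341, "y": 0.343, "z": 0.072, "rz": 0.728}])

```text
schema error: expected keys x, y, z, rx, ry, rz
```

Run:
```python
from h import *
c=grab('wrist','w1'); t=grab('top','t1')
for n,X in [('pivot',(558,408,36)),('knob',(493,370,70))]: print(n,proj(c,X))
a=c['image'][:,:,::-1]; cv2.imwrite('pics/w1.png',cv2.resize(a,None,fx=1.4,fy=1.4))
```

```text
pivot [261.56621006 423.55834117]
knob [209.34431392 422.04223392]
```

View pics/w1.png

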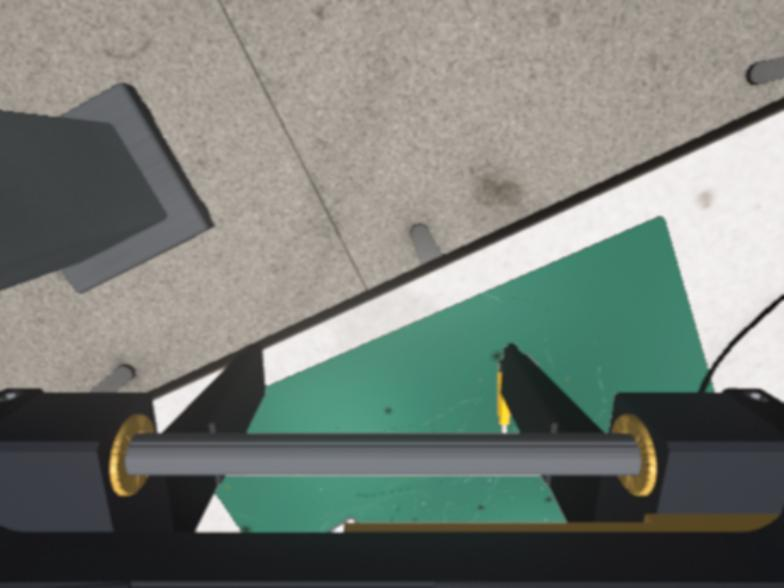

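The move was refused because every row needs all six keys. This view is from the start pose: fingertips near row 350 (of 588), with the visible area on the tool's +x side.

Emit:
step_arm(plan=[{"x": -0.341, "y": 0.343, "z": 0.072, "rx": 0, "ry": 0, "rz": 0.728}, {"x": -0.341, "y": 0.343, "z": 0.072, "rx": 0, "ry": 0, "rz": 0.728}, {"x": -0.341, "y": 0.343, "z": 0.072, "rx": 0, "ry": 0, "rz": 0.728}, {"x": -0.341, "y": 0.343, "z": 0.072, "rx": 0, "ry": 0, "rz": 0.728}, {"x": -0.341, "y": 0.343, "z": 0.072, "rx": 0, "ry": 0, "rz": 0.728}, {"x": -0.341, "y": 0.343, "z": 0.072, "rx": 0, "ry": 0, "rz": 0.728}, {"x": -0.341, "y": 0.343, "z": 0.072, "rx": 0, "ry": 0, "rz": 0.728}, {"x": -0.341, "y": 0.343, "z": 0.072, "rx": 0, "ry": 0, "rz": 0.728}, {"x": -0.341, "y": 0.343, "z": 0.072, "rx": 0, "ry": 0, "rz": 0.728}, {"x": -0.341, "y": 0.343, "z": 0.072, "rx": 0, "ry": 0, "rz": 0.728}], jaw=0.2)

```text
t: 1.08
eef_pos: [389.4, 564.8, 196.3]
tcp_rot: [-3.141, 0.0, 1.962]
ft_force: [1.2, -0.7, -0.8]
opening: 0.413
grip_force: 0.0
```

Emit:
step_arm(plan=[{"x": -0.341, "y": 0.343, "z": 0.072, "rx": 0, "ry": 0, "rz": 0.728}, {"x": -0.341, "y": 0.343, "z": 0.072, "rx": 0, "ry": 0, "rz": 0.728}, {"x": -0.341, "y": 0.343, "z": 0.072, "rx": 0, "ry": 0, "rz": 0.728}, {"x": -0.341, "y": 0.343, "z": 0.072, "rx": 0, "ry": 0, "rz": 0.728}, {"x": -0.341, "y": 0.343, "z": 0.072, "rx": 0, "ry": 0, "rz": 0.728}, {"x": -0.341, "y": 0.343, "z": 0.072, "rx": 0, "ry": 0, "rz": 0.728}, {"x": -0.341, "y": 0.343, "z": 0.072, "rx": 0, "ry": 0, "rz": 0.728}, {"x": -0.341, "y": 0.343, "z": 0.072, "rx": 0, "ry": 0, "rz": 0.728}, {"x": -0.341, "y": 0.343, "z": 0.072, "rx": 0, "ry": 0, "rz": 0.728}, {"x": -0.341, "y": 0.343, "z": 0.072, "rx": 0, "ry": 0, "rz": 0.728}])

```text
t: 1.92
eef_pos: [478.6, 486.9, 178.3]
tcp_rot: [-3.141, 0.0, 1.234]
ft_force: [-0.1, -0.8, -0.3]
opening: 0.402
grip_force: 0.0
```

Emit:
step_arm(plan=[{"x": -0.341, "y": 0.343, "z": 0.072, "rx": 0, "ry": 0, "rz": 0.728}, {"x": -0.341, "y": 0.343, "z": 0.072, "rx": 0, "ry": 0, "rz": 0.728}, {"x": -0.341, "y": 0.343, "z": 0.072, "rx": 0, "ry": 0, "rz": 0.728}, {"x": -0.341, "y": 0.343, "z": 0.072, "rx": 0, "ry": 0, "rz": 0.728}, {"x": -0.341, "y": 0.343, "z": 0.072, "rx": 0, "ry": 0, "rz": 0.728}, {"x": -0.341, "y": 0.343, "z": 0.072, "rx": 0, "ry": 0, "rz": 0.728}, {"x": -0.341, "y": 0.343, "z": 0.072, "rx": 0, "ry": 0, "rz": 0.728}, {"x": -0.341, "y": 0.343, "z": 0.072, "rx": 0, "ry": 0, "rz": 0.728}, {"x": -0.341, "y": 0.343, "z": 0.072, "rx": 0, "ry": 0, "rz": 0.728}, {"x": -0.341, "y": 0.343, "z": 0.072, "rx": 0, "ry": 0, "rz": 0.728}])

```text
t: 2.75
eef_pos: [493.3, 369.4, 160.4]
tcp_rot: [-3.142, 0.0, 0.506]
ft_force: [0.2, -0.1, -0.5]
opening: 0.401
grip_force: 0.0
```

Run:
```python
from h import *
c=grab('wrist','w1'); t=grab('top','t1'); print(state()['eef_pos'],state()['tcp_rot'],state()['opening'])
for n,X in [('pivot',(558,408,36)),('knob',(493,370,70))]: print(n,proj(c,X))
a=c['image'][:,:,::-1]; cv2.imwrite('pics/w1v.png',cv2.resize(a,None,fx=1.4,fy=1.4))
```

```text
[493.0128711  368.83971711 160.45126625] [3.14149226e+00 1.01994810e-03 5.07441360e-01] 0.40073737913219026
pivot [268.93834254 120.55935739]
knob [270.82287604 216.56670878]
```

View pics/w1v.png

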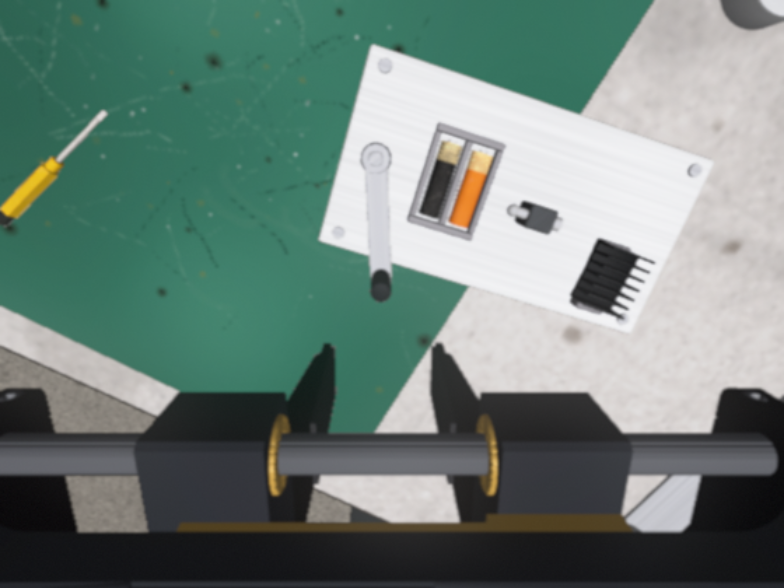

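The wrist view shows the pivot at (375,158), knob top about (381,290), tray corners (372,46), (712,162), (630,332), (320,240), heat sink near (607,277) (all at 1.4x). I'll turn these into positions, with heights checked by depth and by two views.

Run:
```python
from h import *
c=load('w1'); t=load('top0'); P=cloud(c)
im=c['image'].astype(int); 
# tray: bright pixels with depth z~8
m=((im.min(2)>150)&(abs(P[...,2]-8)<5)).astype(np.uint8)
n,l,st,ce=cv2.connectedComponentsWithStats(m); k=1+np.argmax(st[1:,4]); 
cn=max(cv2.findContours((l==k).astype(np.uint8),0,1)[0],key=cv2.contourArea)[:,0]
W=np.array([onz(c,u,v,8)[:2] for u,v in cn],np.float32)
(r0,sz,an)=cv2.minAreaRect(W); print('tray',r0,sz,an)
def blob(mask,box):
    u0,v0,u1,v1=box; q=np.zeros_like(mask); q[v0:v1,u0:u1]=mask[v0:v1,u0:u1]; v,u=np.nonzero(q); return q,u,v
# knob
k=(im.max(2)<75); q,u,v=blob(k,(255,185,290,220)); print('knob px',u.min(),u.max(),v.min(),v.max(),len(u)); 
z=P[q][:,2]; top=P[q&(P[...,2]>66)]; print('knob zs',np.percentile(z,[5,50,95]),'topmean',top.mean(0),len(top))
Pv=P[107:120,262:275].reshape(-1,3); print('pivot z',np.percentile(Pv[:,2],[10,50,90]))
print('pivot',onz(c,375/1.4,158/1.4,Pv[:,2].max()), 'depthmean',Pv[Pv[:,2]>np.median(Pv[:,2])-3].mean(0))
print('knob ray',onz(c,381/1.4,290/1.4,70))
print('knob tri',tri(c,(381/1.4,290/1.4),t,(171,236)),'pivot tri',tri(c,(375/1.4,158/1.4),t,(154,204)))
# heat sink
h=(im.max(2)<70)&(P[...,2]>15); q,u,v=blob(h,(400,165,475,235)); Z=P[q]; print('hs z',np.percentile(Z[:,2],[5,50,95,99]),len(u))
print('hs rect by cloud',cv2.minAreaRect(Z[:,:2].astype(np.float32)), cv2.minAreaRect(Z[Z[:,2]>40][:,:2].astype(np.float32)))
cv2.imwrite('pics/hs.png',cv2.resize(c['image'][100:250,340:520,::-1],None,fx=4,fy=4,interpolation=cv2.INTER_CUBIC))
```

```text
tray (583.1444702148438, 317.2641296386719) (129.31272888183594, 239.1374053955078) 11.983906745910645
knob px 265 278 193 214 244
knob zs [46.85708811 69.06975701 70.57817489] topmean [500.11899952 373.33966554  69.48621218] 160
pivot z [33.02975641 37.84773127 39.60877749]
pivot [566.53429422 408.66501931 330.36652268] depthmean [563.14984931 411.56960416  41.58915131]
knob ray [500.58056526 372.95794687  70.        ]
knob tri (array([494.92524914, 371.18892648,  51.00105435]), np.float64(2.3671658787152863)) pivot tri (array([562.33963557, 412.45473862,   7.90324861]), np.float64(1.0304536849446153))
hs z [24.78908836 26.67642769 44.96795991 45.91042472] 1351
hs rect by cloud ((563.349365234375, 316.26953125), (45.260440826416016, 183.93899536132812), 3.8719913959503174) ((560.0790405273438, 317.39276123046875), (39.71343994140625, 178.63934326171875), 8.488032341003418)
```

View pics/hs.png

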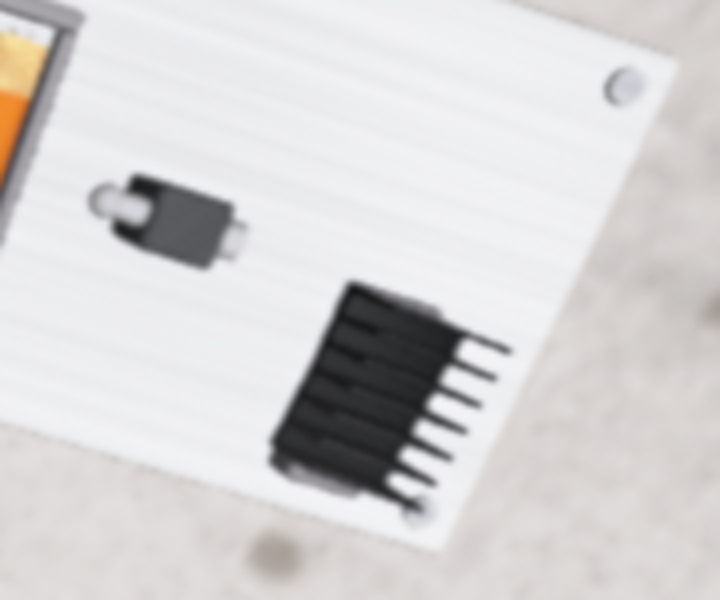

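Run:
```python
from h import *
pv=np.array([563.,412.2]);
def tp(th): a=-1.3616-th; return (*(pv+74.3*np.array([np.cos(a),np.sin(a)])),42),a+np.pi
p,y=tp(1.223); print(p,y); plan(p,y,10)
q,y2=tp(.06); print(q,y2); plan(q,y2,26,start=(np.array(p),y))
```

```text
(np.float64(499.93053875396015), np.float64(372.92235931048964), 42) 0.5569926535897931
N 10 x 0.032 y -0.000 z 0.474 rz -0.050
(np.float64(574.044207255977), np.float64(338.72540924859106), 42) 1.7199926535897931
N 26 x 0.003 y 0.133 z -0.000 rz -0.447
```

Emit:
step_arm(plan=[{"x": 0.032, "y": 0, "z": 0.474, "rx": 0, "ry": 0, "rz": -0.05}, {"x": 0.032, "y": 0, "z": 0.474, "rx": 0, "ry": 0, "rz": -0.05}, {"x": 0.032, "y": 0, "z": 0.474, "rx": 0, "ry": 0, "rz": -0.05}, {"x": 0.032, "y": 0, "z": 0.474, "rx": 0, "ry": 0, "rz": -0.05}, {"x": 0.032, "y": 0, "z": 0.474, "rx": 0, "ry": 0, "rz": -0.05}, {"x": 0.032, "y": 0, "z": 0.474, "rx": 0, "ry": 0, "rz": -0.05}, {"x": 0.032, "y": 0, "z": 0.474, "rx": 0, "ry": 0, "rz": -0.05}, {"x": 0.032, "y": 0, "z": 0.474, "rx": 0, "ry": 0, "rz": -0.05}, {"x": 0.032, "y": 0, "z": 0.474, "rx": 0, "ry": 0, "rz": -0.05}, {"x": 0.032, "y": 0, "z": 0.474, "rx": 0, "ry": 0, "rz": -0.05}])

```text
t: 3.68
eef_pos: [500.2, 374.2, 40.9]
tcp_rot: [-3.142, -0.0, 0.56]
ft_force: [-0.2, 0.1, -0.6]
opening: 0.4
grip_force: 0.0
```

Emit:
step_arm(plan=[{"x": 0, "y": 0, "z": 0, "rx": 0, "ry": 0, "rz": 0}, {"x": 0, "y": 0, "z": 0, "rx": 0, "ry": 0, "rz": 0}, {"x": 0, "y": 0, "z": 0, "rx": 0, "ry": 0, "rz": 0}, {"x": 0, "y": 0, "z": 0, "rx": 0, "ry": 0, "rz": 0}, {"x": 0.003, "y": 0.133, "z": 0, "rx": 0, "ry": 0, "rz": -0.447}, {"x": 0.003, "y": 0.133, "z": 0, "rx": 0, "ry": 0, "rz": -0.447}, {"x": 0.003, "y": 0.133, "z": 0, "rx": 0, "ry": 0, "rz": -0.447}, {"x": 0.003, "y": 0.133, "z": 0, "rx": 0, "ry": 0, "rz": -0.447}, {"x": 0.003, "y": 0.133, "z": 0, "rx": 0, "ry": 0, "rz": -0.447}, {"x": 0.003, "y": 0.133, "z": 0, "rx": 0, "ry": 0, "rz": -0.447}], jaw=0.58)

```text
t: 4.52
eef_pos: [513.1, 358.9, 42.9]
tcp_rot: [3.141, -0.001, 0.83]
ft_force: [0.3, 0.0, 0.6]
opening: 0.214
grip_force: 0.4
```

Emit:
step_arm(plan=[{"x": 0.003, "y": 0.133, "z": 0, "rx": 0, "ry": 0, "rz": -0.447}, {"x": 0.003, "y": 0.133, "z": 0, "rx": 0, "ry": 0, "rz": -0.447}, {"x": 0.003, "y": 0.133, "z": 0, "rx": 0, "ry": 0, "rz": -0.447}, {"x": 0.003, "y": 0.133, "z": 0, "rx": 0, "ry": 0, "rz": -0.447}, {"x": 0.003, "y": 0.133, "z": 0, "rx": 0, "ry": 0, "rz": -0.447}, {"x": 0.003, "y": 0.133, "z": 0, "rx": 0, "ry": 0, "rz": -0.447}, {"x": 0.003, "y": 0.133, "z": 0, "rx": 0, "ry": 0, "rz": -0.447}, {"x": 0.003, "y": 0.133, "z": 0, "rx": 0, "ry": 0, "rz": -0.447}, {"x": 0.003, "y": 0.133, "z": 0, "rx": 0, "ry": 0, "rz": -0.447}, {"x": 0.003, "y": 0.133, "z": 0, "rx": 0, "ry": 0, "rz": -0.447}])

```text
t: 5.35
eef_pos: [541.8, 342.6, 43.0]
tcp_rot: [3.141, -0.001, 1.277]
ft_force: [-0.5, 0.9, -0.5]
opening: 0.207
grip_force: 0.3
```

Emit:
step_arm(plan=[{"x": 0.003, "y": 0.133, "z": 0, "rx": 0, "ry": 0, "rz": -0.447}, {"x": 0.003, "y": 0.133, "z": 0, "rx": 0, "ry": 0, "rz": -0.447}, {"x": 0.003, "y": 0.133, "z": 0, "rx": 0, "ry": 0, "rz": -0.447}, {"x": 0.003, "y": 0.133, "z": 0, "rx": 0, "ry": 0, "rz": -0.447}, {"x": 0.003, "y": 0.133, "z": 0, "rx": 0, "ry": 0, "rz": -0.447}, {"x": 0.003, "y": 0.133, "z": 0, "rx": 0, "ry": 0, "rz": -0.447}, {"x": 0.003, "y": 0.133, "z": 0, "rx": 0, "ry": 0, "rz": -0.447}, {"x": 0.003, "y": 0.133, "z": 0, "rx": 0, "ry": 0, "rz": -0.447}, {"x": 0.003, "y": 0.133, "z": 0, "rx": 0, "ry": 0, "rz": -0.447}, {"x": 0.003, "y": 0.133, "z": 0, "rx": 0, "ry": 0, "rz": -0.447}])

```text
t: 6.18
eef_pos: [574.2, 340.2, 42.8]
tcp_rot: [-3.141, -0.0, 1.724]
ft_force: [-6.1, 2.2, 1.6]
opening: 0.211
grip_force: 2.8
```

Run:
```python
from h import *
s=state(); print(s['eef_pos'],s['tcp_rot'],s['opening'],s['ft_force'])
c=grab('wrist','w2')
cv2.imwrite('pics/w2v.png',cv2.resize(c['image'][:,:,::-1],None,fx=1.4,fy=1.4))
pv=np.array([563.,412.2]); d=s['eef_pos'][:2]-pv; print('tool th',-1.3616-np.arctan2(d[1],d[0]),np.hypot(*d))
```

```text
[574.16255081 340.24115642  42.84234953] [-3.14126406e+00 -4.16392165e-04  1.72402366e+00] 0.21128453149276208 [-6.09601092  2.17119219  1.6446048 ]
tool th 0.055298840953538875 72.81948716046462
```

View pics/w2v.png

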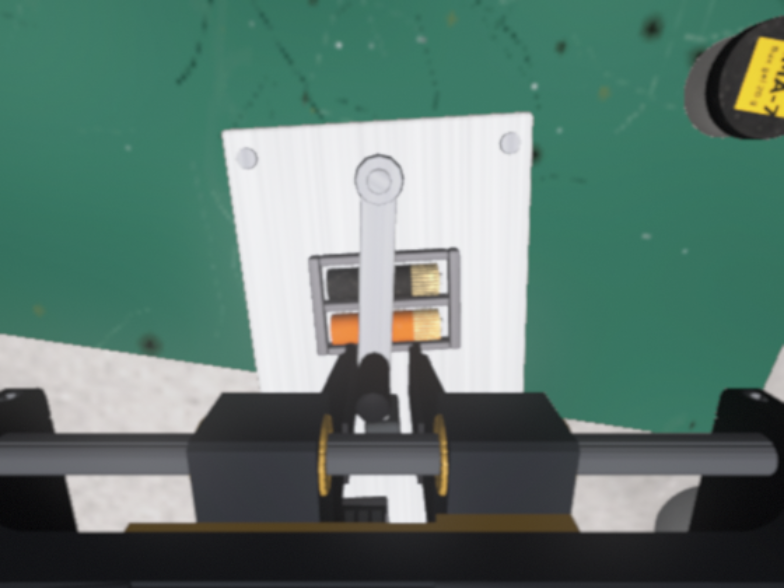

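The bar now lies nearly shut along the tray, held between the fingers at (373,385). The 6 N reading shows it has reached the detent nose. I'll push through.

Emit:
step_arm(plan=[{"x": 0, "y": 0.04, "z": 0, "rx": 0, "ry": 0, "rz": -0.13}, {"x": 0, "y": 0.04, "z": 0, "rx": 0, "ry": 0, "rz": -0.13}, {"x": 0, "y": 0.04, "z": 0, "rx": 0, "ry": 0, "rz": -0.13}, {"x": 0, "y": 0.04, "z": 0, "rx": 0, "ry": 0, "rz": -0.13}, {"x": 0, "y": 0.04, "z": 0, "rx": 0, "ry": 0, "rz": -0.13}, {"x": 0, "y": 0.04, "z": 0, "rx": 0, "ry": 0, "rz": -0.13}, {"x": 0, "y": 0.04, "z": 0, "rx": 0, "ry": 0, "rz": -0.13}, {"x": 0, "y": 0.04, "z": 0, "rx": 0, "ry": 0, "rz": -0.13}, {"x": 0, "y": 0, "z": 0, "rx": 0, "ry": 0, "rz": 0}, {"x": 0, "y": 0, "z": 0, "rx": 0, "ry": 0, "rz": 0}])

```text
t: 7.07
eef_pos: [580.6, 341.4, 42.0]
tcp_rot: [-3.138, 0.0, 1.827]
ft_force: [-10.3, -1.7, 5.9]
opening: 0.207
grip_force: 5.0
```

```bash
cat >> h.py <<'E'
def barangle(c):
    "edge lines of the bright bar near z=32 -> direction in tray frame"
    P=cloud(c); m=(abs(P[...,2]-32)<4)&(c['image'].min(2)>110)
    T=np.array([[.9781,.2079],[-.2079,.9781]]); Q=(P[...,:2]-[583.1,317.3])@T.T
    m&=(abs(Q[...,0])<25)&(Q[...,1]>35)&(Q[...,1]<88); q=Q[m]; a=[]
    for y in range(36,86,4):
        x=q[(q[:,1]>=y)&(q[:,1]<y+4),0]
        if len(x)>5: a.append((y+2,(np.percentile(x,2)+np.percentile(x,98))/2))
    k=np.polyfit(*np.array(a).T,1); return np.arctan(k[0]),k,len(q)
E
python3 - <<'E'
from h import *
s=state(); pv=np.array([563.,412.2]); d=s['eef_pos'][:2]-pv; print('tool th',-1.3616-np.arctan2(d[1],d[0]),np.hypot(*d),s['ft_force'],s['opening'],s['grip_force'])
print(barangle(load('w2')),barangle(grab('wrist','w3')))
E
```

```text
tool th -0.03381259199497433 72.95428561371902 [-10.25640812  -1.69800273   5.94980185] 0.20724345477354947 5.019322335720062
(np.float64(0.07946958728524049), array([ 0.07963731, -7.75974822]), 2312) (np.float64(-0.006758255284559137), array([-0.00675836,  0.62492055]), 2327)
```

Emit:
step_arm(plan=[{"x": 0, "y": -0.04, "z": 0, "rx": 0, "ry": 0, "rz": 0.13}, {"x": 0, "y": -0.04, "z": 0, "rx": 0, "ry": 0, "rz": 0.13}, {"x": 0, "y": -0.03, "z": 0, "rx": 0, "ry": 0, "rz": 0.1}, {"x": 0, "y": 0, "z": 0, "rx": 0, "ry": 0, "rz": 0}, {"x": 0, "y": 0, "z": -0.4, "rx": 0, "ry": 0, "rz": 0}, {"x": 0, "y": 0, "z": -0.8, "rx": 0, "ry": 0, "rz": 0}, {"x": 0, "y": 0, "z": -1, "rx": 0, "ry": 0, "rz": 0}, {"x": 0, "y": 0, "z": -1, "rx": 0, "ry": 0, "rz": 0}, {"x": 0, "y": 0, "z": -1, "rx": 0, "ry": 0, "rz": 0}, {"x": 0, "y": 0, "z": -0.8, "rx": 0, "ry": 0, "rz": 0}])

```text
t: 7.95
eef_pos: [580.1, 341.1, 170.1]
tcp_rot: [3.139, -0.0, 1.79]
ft_force: [-0.4, 0.9, 0.2]
opening: 0.21
grip_force: 0.0
```

Run:
```python
from h import *
s=state(); c=grab('wrist','w4'); print(s['eef_pos'],s['tcp_rot'],s['ft_force'],barangle(c))
plan((425,50,190),-.12,30); plan((425,50,190),-.12,20)
```

```text
[580.09392352 341.08906823 170.05453122] [ 3.13922261e+00 -4.88940021e-04  1.79031519e+00] [-0.35663655  0.86610374  0.16182496] (np.float64(-0.008102007033658213), array([-0.00810218,  0.97670484]), 864)
N 30 x -0.505 y 0.109 z -0.022 rz 0.637
N 20 x -0.759 y 0.151 z -0.032 rz 0.955
```

The keeper holds at about 0 with the gripper away, so it is shut. On to the tongs.

Emit:
step_arm(plan=[{"x": -0.759, "y": 0.151, "z": -0.032, "rx": 0, "ry": 0, "rz": 0.955}, {"x": -0.759, "y": 0.151, "z": -0.032, "rx": 0, "ry": 0, "rz": 0.955}, {"x": -0.759, "y": 0.151, "z": -0.032, "rx": 0, "ry": 0, "rz": 0.955}, {"x": -0.759, "y": 0.151, "z": -0.032, "rx": 0, "ry": 0, "rz": 0.955}, {"x": -0.759, "y": 0.151, "z": -0.032, "rx": 0, "ry": 0, "rz": 0.955}, {"x": -0.759, "y": 0.151, "z": -0.032, "rx": 0, "ry": 0, "rz": 0.955}, {"x": -0.759, "y": 0.151, "z": -0.032, "rx": 0, "ry": 0, "rz": 0.955}, {"x": -0.759, "y": 0.151, "z": -0.032, "rx": 0, "ry": 0, "rz": 0.955}, {"x": -0.759, "y": 0.151, "z": -0.032, "rx": 0, "ry": 0, "rz": 0.955}, {"x": -0.759, "y": 0.151, "z": -0.032, "rx": 0, "ry": 0, "rz": 0.955}])

```text
t: 8.83
eef_pos: [577.1, 153.7, 175.7]
tcp_rot: [3.141, -0.001, 0.83]
ft_force: [0.1, 0.2, -0.1]
opening: 0.208
grip_force: 0.0
```

Emit:
step_arm(plan=[{"x": -0.759, "y": 0.151, "z": -0.032, "rx": 0, "ry": 0, "rz": 0.955}, {"x": -0.759, "y": 0.151, "z": -0.032, "rx": 0, "ry": 0, "rz": 0.955}, {"x": -0.759, "y": 0.151, "z": -0.032, "rx": 0, "ry": 0, "rz": 0.955}, {"x": -0.759, "y": 0.151, "z": -0.032, "rx": 0, "ry": 0, "rz": 0.955}, {"x": -0.759, "y": 0.151, "z": -0.032, "rx": 0, "ry": 0, "rz": 0.955}, {"x": -0.759, "y": 0.151, "z": -0.032, "rx": 0, "ry": 0, "rz": 0.955}, {"x": -0.759, "y": 0.151, "z": -0.032, "rx": 0, "ry": 0, "rz": 0.955}, {"x": -0.759, "y": 0.151, "z": -0.032, "rx": 0, "ry": 0, "rz": 0.955}, {"x": -0.759, "y": 0.151, "z": -0.032, "rx": 0, "ry": 0, "rz": 0.955}, {"x": -0.759, "y": 0.151, "z": -0.032, "rx": 0, "ry": 0, "rz": 0.955}], jaw=-1)

```text
t: 9.67
eef_pos: [422.9, 48.8, 183.7]
tcp_rot: [-3.142, -0.001, -0.125]
ft_force: [-0.7, 0.5, -0.9]
opening: 0.856
grip_force: 0.0
```

Run:
```python
from h import *
s=state(); print(s['eef_pos'],s['tcp_rot'],s['opening'])
c=grab('wrist','w5'); grab('scene','s5')
cv2.imwrite('pics/w5v.png',cv2.resize(c['image'][:,:,::-1],None,fx=1.4,fy=1.4))
```

```text
[422.85572189  48.76102047 183.66374468] [-3.14150544e+00 -1.21004669e-03 -1.24876073e-01] 0.8557728228386531
```

View pics/w5v.png

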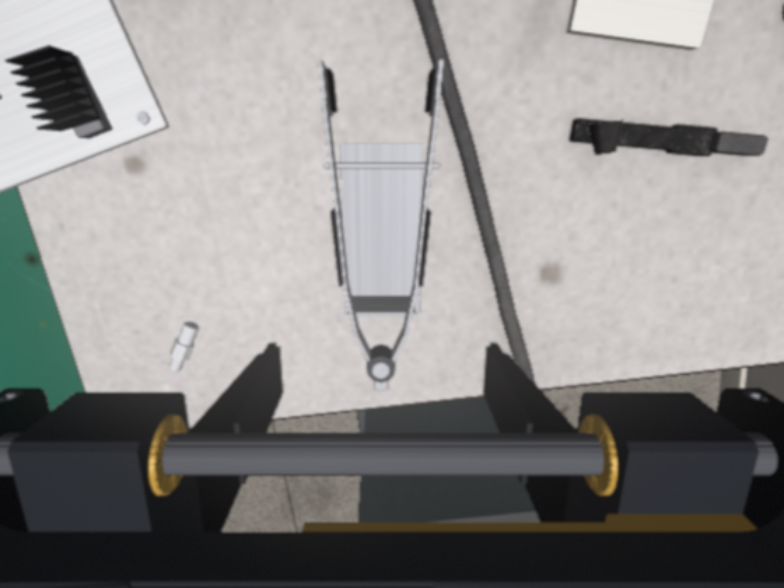

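The view shows the tongs pivot at (380,367), arm ends (324,65)/(440,65), grip plates near (337,248)/(425,248) and jaw pads (330,90)/(434,90), with a cable on the bench to the right. I'll measure from depth and rays, checking heights with the top view.

Run:
```python
from h import *
c=load('w5'); t=load('top0'); P=cloud(c); im=c['image'].astype(int)
def dark(box,zlo,zhi):
    u0,v0,u1,v1=[int(a/1.4) for a in box]; m=np.zeros((420,560),bool); m[v0:v1,u0:u1]=True
    m&=(im.max(2)<90)&(P[...,2]>zlo)&(P[...,2]<zhi); return m
for n,b in [('gripL',(322,200,352,295)),('gripR',(412,200,440,295)),('jawL',(318,60,342,120)),('jawR',(422,60,446,120))]:
    m=dark(b,20,90); Q=P[m]; z=np.percentile(Q[:,2],[5,50,98]); tp=Q[Q[:,2]>z[2]-5]
    v,u=np.nonzero(m); print(n,len(Q),'z',z.round(1),'top mean',tp.mean(0).round(1),'xr',tp[:,0].min().round(1),tp[:,0].max().round(1),'px',u.min(),u.max(),v.min(),v.max())
# arms: everything z>50 in region
m=np.zeros((420,560),bool); m[35:282,220:322]=True; m&=(P[...,2]>52)&(P[...,2]<80)
Q=P[m]; a=[]; ax=np.array([np.cos(-.12),np.sin(-.12)]); ay=np.array([-ax[1],ax[0]])
s=Q[:,:2]@ax; w=Q[:,:2]@ay
for x in np.arange(np.floor(s.min()),s.max(),10):
    k=(s>=x)&(s<x+10)
    if k.sum()>5: a.append((x+5,w[k].min(),w[k].max(),Q[k][:,2].max()))
a=np.array(a); print(np.c_[a,(a[:,1]+a[:,2])/2].round(1))
print('pivot tri',tri(c,(380/1.4,367/1.4),t,(339,299)),'ends tri',tri(c,(324/1.4,65/1.4),t,(329.5,200)),tri(c,(440/1.4,65/1.4),t,(363,204)))
print('rays z64.5: pivot',onz(c,380/1.4,367/1.4,64.5),'ends',onz(c,324/1.4,65/1.4,62),onz(c,440/1.4,65/1.4,62))
```

```text
gripL 94 z [68.2 69.2 70.6] top mean [456.9  73.   69.2] xr 432.5 477.5 px 237 243 151 202
gripR 104 z [67.9 69.2 70.6] top mean [450.1  18.9  69.2] xr 425.9 470.4 px 300 306 151 203
jawL 164 z [39.  43.4 52.6] top mean [545.3  66.8  50.5] xr 534.2 558.8 px 232 239 49 81
jawR 152 z [34.1 43.  45.7] top mean [540.5   3.6  43.3] xr 527.9 552.5 px 304 311 48 81
[[347.   94.3 105.8  67.2 100. ]
 [357.   90.2 109.8  69.5 100. ]
 [367.   88.6 112.2  68.5 100.4]
 [377.   83.  116.7  65.3  99.9]
 [387.   81.2 118.5  65.6  99.8]
 [397.   78.5 120.9  66.2  99.7]
 [407.   76.9 122.6  65.9  99.8]
 [417.   73.  126.3  70.6  99.7]
 [427.   72.1 127.3  70.7  99.7]
 [437.   70.8 128.4  70.7  99.6]
 [447.   70.1 128.9  70.2  99.5]
 [457.   69.5 129.6  71.1  99.5]
 [467.   69.4 130.2  70.6  99.8]
 [477.   70.3 129.1  66.4  99.7]
 [487.   69.  129.8  65.8  99.4]
 [497.   68.4 131.1  65.3  99.7]
 [507.   67.  131.5  65.7  99.2]
 [517.   65.8 132.7  66.3  99.2]
 [527.   64.9 133.4  65.7  99.1]
 [537.   64.1 134.1  61.7  99.1]
 [547.   63.6 135.2  61.7  99.4]]
pivot tri (array([366.40819929,  56.90669119,  58.37831461]), np.float64(0.5141240353346471)) ends tri (array([557.78392054,  65.94654541,  55.90214718]), np.float64(4.720086512533468)) (array([549.89505348,  -1.24996329,  48.8602417 ]), np.float64(6.232400072227848))
rays z64.5: pivot [369.44105873  56.7217362   64.5       ] ends [559.01487912  64.9333649   62.        ] [550.82552978  -0.63318489  62.        ]
```

Run:
```python
from h import *
s=state(); print(s['eef_pos'],s['tcp_rot'])
plan((452.7,45.7,37),-.124,10)
```

```text
[421.51096654  48.98038116 183.80842208] [-3.14155754e+00 -1.05586057e-04 -1.23216571e-01]
N 10 x 0.125 y -0.002 z 0.587 rz 0.001
```

Emit:
step_arm(plan=[{"x": 0.25, "y": -0.002, "z": 0.4, "rx": 0, "ry": 0, "rz": 0}, {"x": 0.25, "y": -0.002, "z": 0.7, "rx": 0, "ry": 0, "rz": 0}, {"x": 0.25, "y": -0.002, "z": 0.8, "rx": 0, "ry": 0, "rz": 0}, {"x": 0.25, "y": -0.002, "z": 0.8, "rx": 0, "ry": 0, "rz": 0}, {"x": 0.25, "y": -0.002, "z": 0.8, "rx": 0, "ry": 0, "rz": 0}, {"x": 0, "y": -0.002, "z": 0.8, "rx": 0, "ry": 0, "rz": 0}, {"x": 0, "y": -0.002, "z": 0.7, "rx": 0, "ry": 0, "rz": 0}, {"x": 0, "y": 0, "z": 0.5, "rx": 0, "ry": 0, "rz": 0}, {"x": 0, "y": 0, "z": 0.25, "rx": 0, "ry": 0, "rz": 0}, {"x": 0, "y": 0, "z": 0.12, "rx": 0, "ry": 0, "rz": 0}], jaw=-0.58)

```text
t: 10.6
eef_pos: [455.0, 46.0, 34.9]
tcp_rot: [3.142, 0.001, -0.119]
ft_force: [0.4, -0.2, 0.6]
opening: 0.789
grip_force: 0.0
```

Run:
```python
from h import *
c=grab('wrist','w6'); s=state(); print(s['eef_pos'],s['tcp_rot'],s['opening'],s['ft_force'])
cv2.imwrite('pics/w6v.png',cv2.resize(c['image'][:,:,::-1],None,fx=1.4,fy=1.4))
```

```text
[454.93886638  45.95535785  35.21036686] [-3.14158954e+00  9.12812596e-04 -1.18856758e-01] 0.7898510998545376 [-0.81557566 -0.25097224  0.07290974]
```

View pics/w6v.png

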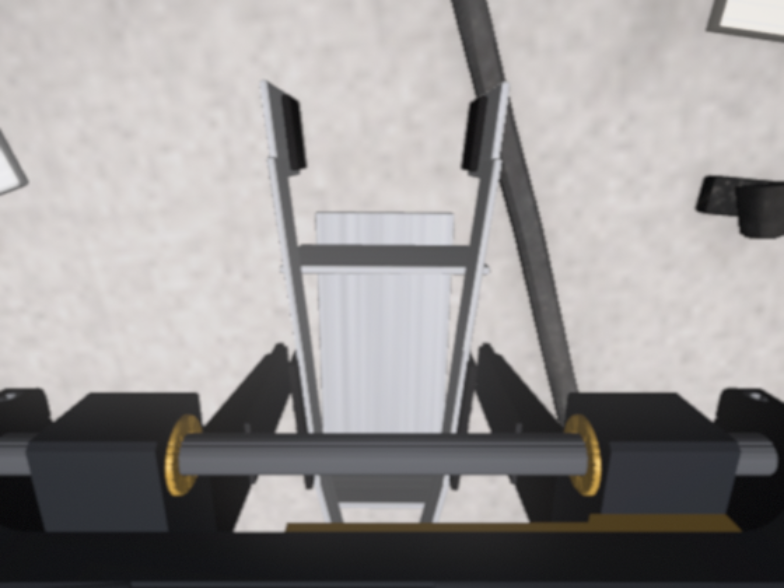

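The fingers straddle the grip plates symmetrically, with jaw tips at (285,120)/(483,125). Now I'll close to about 52 mm and lift.

Emit:
step_arm(plan=[{"x": -0.08, "y": 0, "z": -0.04, "rx": 0, "ry": 0, "rz": 0}, {"x": 0, "y": 0, "z": 0, "rx": 0, "ry": 0, "rz": 0}, {"x": 0, "y": 0, "z": 0, "rx": 0, "ry": 0, "rz": 0}, {"x": 0, "y": 0, "z": 0, "rx": 0, "ry": 0, "rz": 0}, {"x": 0, "y": 0, "z": 0, "rx": 0, "ry": 0, "rz": 0}, {"x": 0, "y": 0, "z": 0, "rx": 0, "ry": 0, "rz": 0}, {"x": 0, "y": 0, "z": 0, "rx": 0, "ry": 0, "rz": 0}, {"x": 0, "y": 0, "z": 0, "rx": 0, "ry": 0, "rz": 0}, {"x": 0, "y": 0, "z": 0, "rx": 0, "ry": 0, "rz": 0}, {"x": 0, "y": 0, "z": 0, "rx": 0, "ry": 0, "rz": 0}], jaw=-0.1)

```text
t: 11.48
eef_pos: [453.0, 46.1, 37.9]
tcp_rot: [-3.141, -0.002, -0.12]
ft_force: [0.4, -0.9, 6.1]
opening: 0.555
grip_force: 14.0
```

Emit:
step_arm(plan=[{"x": 0, "y": 0, "z": -0.1, "rx": 0, "ry": 0, "rz": 0}, {"x": 0, "y": 0, "z": -0.2, "rx": 0, "ry": 0, "rz": 0}, {"x": 0, "y": 0, "z": -0.4, "rx": 0, "ry": 0, "rz": 0}, {"x": 0, "y": 0, "z": -0.5, "rx": 0, "ry": 0, "rz": 0}, {"x": 0, "y": 0, "z": -0.5, "rx": 0, "ry": 0, "rz": 0}, {"x": 0, "y": 0, "z": -0.5, "rx": 0, "ry": 0, "rz": 0}, {"x": 0, "y": 0, "z": -0.5, "rx": 0, "ry": 0, "rz": 0}, {"x": 0, "y": 0, "z": -0.3, "rx": 0, "ry": 0, "rz": 0}, {"x": 0, "y": 0, "z": -0.1, "rx": 0, "ry": 0, "rz": 0}, {"x": 0, "y": 0, "z": 0, "rx": 0, "ry": 0, "rz": 0}])

```text
t: 12.32
eef_pos: [452.6, 46.2, 115.3]
tcp_rot: [-3.141, -0.001, -0.12]
ft_force: [0.9, 1.3, -0.8]
opening: 0.551
grip_force: 11.4
```

```bash
cat >> h.py <<'E'
from scipy.spatial.transform import Rotation as Ro
def inTool(c,s):
    Rt=Ro.from_euler('xyz',s['tcp_rot']).as_matrix(); return (cloud(c)-s['eef_pos'])@Rt
def jawmeas(c,s):
    "jaw pads (dark, in front of the tool) in tool axes"
    Q=inTool(c,s); im=c['image'].astype(int).max(2)
    B=(Q[...,0]>55)&(Q[...,0]<118)&(abs(Q[...,1])<45)&(Q[...,2]>-45)&(Q[...,2]<15)
    for n,m in (('L',B&(Q[...,1]<0)),('R',B&(Q[...,1]>0))):
        a=Q[m]; d=Q[m&(im<75)&(Q[...,0]>75)]
        e=a[a[:,0]>100]
        print(n,'all x',np.percentile(a[:,0],[1,99]).round(1),'pad med',np.median(d,0).round(1),'pad x',np.percentile(d[:,0],[2,98]).round(1),'pad z',np.percentile(d[:,2],[2,98]).round(1),'pad y',np.percentile(d[:,1],[2,98]).round(1),len(d))
        for lo,hi in((60,75),(80,95),(98,112)):
            k=a[(a[:,0]>lo)&(a[:,0]<hi)]
            if len(k): print('   arm top z at x',lo,np.percentile(k[:,2],3).round(1),'y',np.median(k[:,1]).round(1))
E
python3 - <<'E'
from h import *
c=grab('wrist','w7'); s=state(); print(s['eef_pos'],s['tcp_rot'],s['opening'],s['grip_force'],s['ft_force'])
jawmeas(c,s)
cv2.imwrite('pics/w7v.png',c['image'][:,:,::-1])
E
```

```text
[452.37516079  46.1651334  114.81510713] [-3.14150031e+00 -1.54252176e-04 -1.19971013e-01] 0.5506814162801578 11.401016414165497 [-0.03114577  0.07353638 -1.7192461 ]
L all x [ 55.8 106.2] pad med [ 93.6 -22.9  -5.2] pad x [ 82.1 104. ] pad z [-6.9  6.2] pad y [-25.2 -21.6] 509
   arm top z at x 60 -27.5 y -24.1
   arm top z at x 80 -26.7 y -24.7
   arm top z at x 98 -23.2 y -25.3
R all x [ 55.9 105.9] pad med [93.5 25.  -4.9] pad x [ 81.6 104. ] pad z [-6.9  9.8] pad y [23.8 27.6] 573
   arm top z at x 60 -27.5 y 26.1
   arm top z at x 80 -26.8 y 26.8
   arm top z at x 98 -23.4 y 27.7
```

View pics/w7v.png

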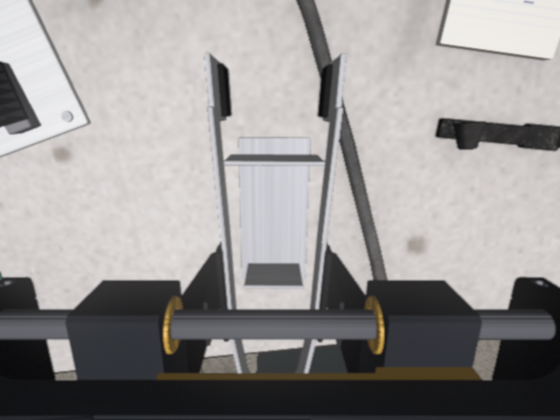

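The tongs are held level, with jaws about 46 mm apart and the jaw point near tool (93, 1.1, 3.8). Next I'll hover over the heat sink and measure it from there.

Run:
```python
from h import *
plan((478.2,219.4,115),.209,10); plan((478.2,219.4,115),.209,15)
```

```text
N 10 x 0.123 y -0.693 z -0.001 rz -0.329
N 15 x 0.085 y -0.461 z -0.000 rz -0.219
```

Emit:
step_arm(plan=[{"x": 0.04, "y": -0.23, "z": 0, "rx": 0, "ry": 0, "rz": -0.11}, {"x": 0.085, "y": -0.461, "z": 0, "rx": 0, "ry": 0, "rz": -0.219}, {"x": 0.085, "y": -0.461, "z": 0, "rx": 0, "ry": 0, "rz": -0.219}, {"x": 0.085, "y": -0.461, "z": 0, "rx": 0, "ry": 0, "rz": -0.219}, {"x": 0.085, "y": -0.461, "z": 0, "rx": 0, "ry": 0, "rz": -0.219}, {"x": 0.085, "y": -0.461, "z": 0, "rx": 0, "ry": 0, "rz": -0.219}, {"x": 0.085, "y": -0.461, "z": 0, "rx": 0, "ry": 0, "rz": -0.219}, {"x": 0.085, "y": -0.461, "z": 0, "rx": 0, "ry": 0, "rz": -0.219}, {"x": 0.085, "y": -0.461, "z": 0, "rx": 0, "ry": 0, "rz": -0.219}, {"x": 0.085, "y": -0.461, "z": 0, "rx": 0, "ry": 0, "rz": -0.219}])

```text
t: 13.2
eef_pos: [475.6, 156.1, 114.9]
tcp_rot: [-3.142, -0.0, 0.09]
ft_force: [0.6, 0.3, -1.1]
opening: 0.554
grip_force: 11.4
```

Emit:
step_arm(plan=[{"x": 0.085, "y": -0.461, "z": 0, "rx": 0, "ry": 0, "rz": -0.219}, {"x": 0.085, "y": -0.461, "z": 0, "rx": 0, "ry": 0, "rz": -0.219}, {"x": 0.085, "y": -0.461, "z": 0, "rx": 0, "ry": 0, "rz": -0.219}, {"x": 0.085, "y": -0.461, "z": 0, "rx": 0, "ry": 0, "rz": -0.219}, {"x": 0.085, "y": -0.461, "z": 0, "rx": 0, "ry": 0, "rz": -0.219}, {"x": 0.04, "y": -0.23, "z": 0, "rx": 0, "ry": 0, "rz": -0.11}, {"x": 0, "y": 0, "z": 0, "rx": 0, "ry": 0, "rz": 0}, {"x": 0, "y": 0, "z": 0, "rx": 0, "ry": 0, "rz": 0}, {"x": 0, "y": 0, "z": 0, "rx": 0, "ry": 0, "rz": 0}, {"x": 0, "y": 0, "z": 0, "rx": 0, "ry": 0, "rz": 0}])

```text
t: 14.03
eef_pos: [478.3, 218.7, 114.9]
tcp_rot: [-3.142, 0.0, 0.208]
ft_force: [-1.5, -0.0, -1.2]
opening: 0.552
grip_force: 11.4
```

Run:
```python
from h import *
c=grab('wrist','w8'); s=state(); print(s['eef_pos'],s['tcp_rot'],s['opening'],s['grip_force'],s['ft_force'])
jawmeas(c,s)
cv2.imwrite('pics/w8v.png',cv2.resize(c['image'][0:290,140:420,::-1],None,fx=2,fy=2,interpolation=cv2.INTER_CUBIC))
Q=inTool(c,s); P=cloud(c); im=c['image'].max(2)
m=(P[...,2]>41)&(P[...,2]<50)&(im<110)&(abs(Q[...,1])<45)&(Q[...,0]>50)&(Q[...,0]<140)
q=Q[m]; r=cv2.minAreaRect(q[:,:2].astype(np.float32)); print('hs top in tool',r,len(q),'z',np.percentile(P[m][:,2],[5,50,95]))
print('ranges x',np.percentile(q[:,0],[0.5,99.5]),'y',np.percentile(q[:,1],[0.5,99.5]))
```

```text
[478.29228215 218.73011607 114.9122439 ] [-3.14157220e+00  4.76344130e-05  2.07760139e-01] 0.5530942190655458 11.400814354419708 [ 0.0304936  -0.40548032 -0.69398584]
L all x [ 55.9 105.8] pad med [ 92.9 -22.5  -4.6] pad x [ 81.6 103.6] pad z [-6.2  5.8] pad y [-24.7 -21.2] 493
   arm top z at x 60 -26.9 y -23.7
   arm top z at x 80 -26.3 y -24.2
   arm top z at x 98 -22.8 y -24.9
R all x [ 55.9 105.5] pad med [92.8 25.4 -4.5] pad x [ 81.2 103.2] pad z [-6.3  8.8] pad y [24.2 28. ] 547
   arm top z at x 60 -26.9 y 26.6
   arm top z at x 80 -26.0 y 27.3
   arm top z at x 98 -22.9 y 28.2
hs top in tool ((95.01766204833984, -1.2373981475830078), (40.75063705444336, 28.193641662597656), 3.586864709854126) 833 z [42.53204814 44.47104726 45.71348717]
ranges x [ 74.724687   115.78174319] y [-15.247588    13.47738837]
```

View pics/w8v.png

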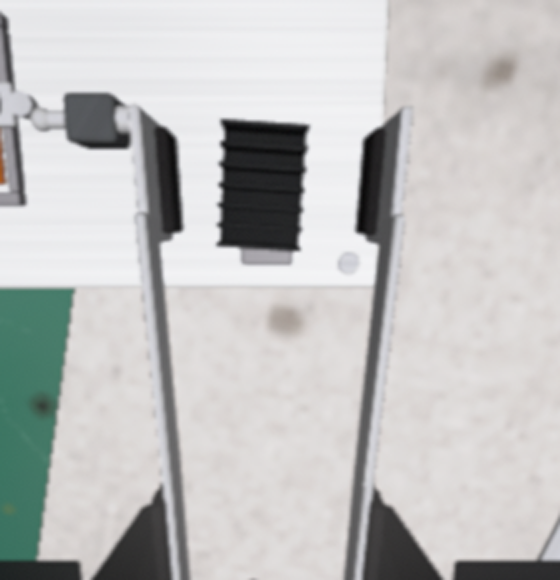

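The heat sink sits between the jaws (image centre about (263,185)), turned about 3.5° from the tool. I'll correct by +2.85 mm x, −8.15 mm y and +0.059 rad, then descend 77 mm.

Emit:
step_arm(plan=[{"x": 0.03, "y": -0.08, "z": 0, "rx": 0, "ry": 0, "rz": 0}, {"x": 0.04, "y": -0.13, "z": 0, "rx": 0, "ry": 0, "rz": 0}, {"x": 0.04, "y": -0.12, "z": 0, "rx": 0, "ry": 0, "rz": 0}, {"x": 0, "y": 0, "z": 0, "rx": 0, "ry": 0, "rz": 0.3}, {"x": 0, "y": 0, "z": 0, "rx": 0, "ry": 0, "rz": 0.29}, {"x": 0, "y": 0, "z": 0.1, "rx": 0, "ry": 0, "rz": 0}, {"x": 0, "y": 0, "z": 0.3, "rx": 0, "ry": 0, "rz": 0}, {"x": 0, "y": 0, "z": 0.4, "rx": 0, "ry": 0, "rz": 0}, {"x": 0, "y": 0, "z": 0.3, "rx": 0, "ry": 0, "rz": 0}, {"x": 0, "y": 0, "z": 0.1, "rx": 0, "ry": 0, "rz": 0}])

```text
t: 14.92
eef_pos: [478.6, 227.6, 83.1]
tcp_rot: [3.141, 0.002, 0.15]
ft_force: [-0.0, -0.1, -1.1]
opening: 0.547
grip_force: 11.4
```

```bash
cat > m.py <<'E'
from h import *
import sys
c=grab('wrist',sys.argv[1]); s=state(); print(s['eef_pos'],s['tcp_rot'],s['opening'],s['grip_force'],s['ft_force'])
Q=inTool(c,s); P=cloud(c); im=c['image'].max(2)
D=im<75
for sg in(-1,1):
    d=Q[D&(Q[...,0]>78)&(Q[...,0]<108)&(Q[...,1]*sg>19)&(Q[...,1]*sg<40)&(Q[...,2]<15)]
    if len(d): print('pad',sg,np.percentile(d[:,0],[2,98]).round(1),np.percentile(d[:,1],[2,98]).round(1))
m=(P[...,2]>41)&(P[...,2]<49)&(im<110)&(abs(Q[...,1])<19)&(Q[...,0]>60)&(Q[...,0]<125)
q=Q[m]; print('hs',cv2.minAreaRect(q[:,:2].astype(np.float32)),len(q))
E
python3 m.py w9
```

```text
[478.63420518 227.60433553  83.25267972] [3.14122699e+00 2.39030108e-03 1.49868826e-01] 0.5503037132110824 11.400545239448547 [-0.70277923  0.29294474 -1.56043402]
pad -1 [ 81.6 103.5] [-24.8 -21.2]
pad 1 [ 81.2 103.3] [24.1 27.9]
hs ((93.12083435058594, 2.1249122619628906), (28.492774963378906, 40.4331169128418), 89.945068359375) 1119
```

Emit:
step_arm(plan=[{"x": 0.02, "y": 0.025, "z": 0.1, "rx": 0, "ry": 0, "rz": 0}, {"x": 0, "y": 0, "z": 0.2, "rx": 0, "ry": 0, "rz": 0}, {"x": 0, "y": 0, "z": 0.3, "rx": 0, "ry": 0, "rz": 0}, {"x": 0, "y": 0, "z": 0.3, "rx": 0, "ry": 0, "rz": 0}, {"x": 0, "y": 0, "z": 0.3, "rx": 0, "ry": 0, "rz": 0}, {"x": 0, "y": 0, "z": 0.25, "rx": 0, "ry": 0, "rz": 0}, {"x": 0, "y": 0, "z": 0.2, "rx": 0, "ry": 0, "rz": 0}, {"x": 0, "y": 0, "z": 0.15, "rx": 0, "ry": 0, "rz": 0}, {"x": 0, "y": 0, "z": 0, "rx": 0, "ry": 0, "rz": 0}, {"x": 0, "y": 0, "z": 0, "rx": 0, "ry": 0, "rz": 0}])

```text
t: 15.8
eef_pos: [479.8, 227.3, 39.7]
tcp_rot: [-3.142, 0.0, 0.15]
ft_force: [0.9, -0.7, -0.6]
opening: 0.549
grip_force: 11.4
```

```bash
python3 m.py w10
```

```text
[479.93956312 227.33998485  39.9894572 ] [-3.14149887e+00 -2.21207635e-04  1.49630109e-01] 0.5500713493558811 11.400958746671677 [ 1.14053648 -0.04607989 -0.12035861]
pad -1 [ 81.6 103.4] [-24.8 -21.2]
pad 1 [ 81.1 103.1] [24.2 28. ]
hs ((92.05718994140625, 1.6294946670532227), (29.023910522460938, 40.75257110595703), 89.95767974853516) 1909
```

Emit:
step_arm(plan=[{"x": 0, "y": 0, "z": 0.08, "rx": 0, "ry": 0, "rz": 0}, {"x": 0, "y": 0, "z": 0, "rx": 0, "ry": 0, "rz": 0}, {"x": 0, "y": 0, "z": 0, "rx": 0, "ry": 0, "rz": 0}, {"x": 0, "y": 0, "z": 0, "rx": 0, "ry": 0, "rz": 0}, {"x": 0, "y": 0, "z": 0, "rx": 0, "ry": 0, "rz": 0}, {"x": 0, "y": 0, "z": 0, "rx": 0, "ry": 0, "rz": 0}, {"x": 0, "y": 0, "z": 0, "rx": 0, "ry": 0, "rz": 0}, {"x": 0, "y": 0, "z": 0, "rx": 0, "ry": 0, "rz": 0}, {"x": 0, "y": 0, "z": 0, "rx": 0, "ry": 0, "rz": 0}, {"x": 0, "y": 0, "z": 0, "rx": 0, "ry": 0, "rz": 0}], jaw=0.04)

```text
t: 16.68
eef_pos: [479.9, 227.3, 37.9]
tcp_rot: [-3.142, -0.0, 0.15]
ft_force: [-0.3, 0.3, -1.3]
opening: 0.483
grip_force: 12.7
```

Emit:
step_arm(plan=[{"x": 0, "y": 0, "z": 0, "rx": 0, "ry": 0, "rz": 0}, {"x": 0, "y": 0, "z": 0, "rx": 0, "ry": 0, "rz": 0}, {"x": 0, "y": 0, "z": 0, "rx": 0, "ry": 0, "rz": 0}, {"x": 0, "y": 0, "z": 0, "rx": 0, "ry": 0, "rz": 0}, {"x": 0, "y": 0, "z": 0, "rx": 0, "ry": 0, "rz": 0}, {"x": 0, "y": 0, "z": 0, "rx": 0, "ry": 0, "rz": 0}, {"x": 0, "y": 0, "z": 0, "rx": 0, "ry": 0, "rz": 0}, {"x": 0, "y": 0, "z": 0, "rx": 0, "ry": 0, "rz": 0}, {"x": 0, "y": 0, "z": 0, "rx": 0, "ry": 0, "rz": 0}, {"x": 0, "y": 0, "z": 0, "rx": 0, "ry": 0, "rz": 0}], jaw=1)

```text
t: 17.52
eef_pos: [479.9, 227.3, 37.9]
tcp_rot: [-3.142, -0.0, 0.15]
ft_force: [-0.3, -0.3, -0.9]
opening: 0.459
grip_force: 30.0
```

```bash
python3 m.py w11
```

```text
[479.86162153 227.30582057  37.90245202] [-3.14151645e+00 -9.82463581e-05  1.49623558e-01] 0.46054987432836697 29.968923926353455 [-0.21736797 -0.22458541 -0.76031041]
pad 1 [ 81.3 103.6] [19.  19.6]
hs ((91.82859802246094, 1.0963897705078125), (40.9881591796875, 35.79468536376953), 0.02779422141611576) 2705
```

Opening is 43.8 mm at 30 N, which matches the jaws on the heat sink. Lifting 100 mm.

Emit:
step_arm(plan=[{"x": 0, "y": 0, "z": -0.05, "rx": 0, "ry": 0, "rz": 0}, {"x": 0, "y": 0, "z": -0.1, "rx": 0, "ry": 0, "rz": 0}, {"x": 0, "y": 0, "z": -0.15, "rx": 0, "ry": 0, "rz": 0}, {"x": 0, "y": 0, "z": -0.2, "rx": 0, "ry": 0, "rz": 0}, {"x": 0, "y": 0, "z": -0.25, "rx": 0, "ry": 0, "rz": 0}, {"x": 0, "y": 0, "z": -0.25, "rx": 0, "ry": 0, "rz": 0}, {"x": 0, "y": 0, "z": -0.25, "rx": 0, "ry": 0, "rz": 0}, {"x": 0, "y": 0, "z": -0.25, "rx": 0, "ry": 0, "rz": 0}, {"x": 0, "y": 0, "z": -0.25, "rx": 0, "ry": 0, "rz": 0}, {"x": 0, "y": 0, "z": -0.25, "rx": 0, "ry": 0, "rz": 0}])

```text
t: 18.4
eef_pos: [479.9, 227.3, 88.6]
tcp_rot: [-3.142, -0.0, 0.15]
ft_force: [-0.1, -0.2, -2.4]
opening: 0.462
grip_force: 30.0
```

Emit:
step_arm(plan=[{"x": 0, "y": 0, "z": -0.25, "rx": 0, "ry": 0, "rz": 0}, {"x": 0, "y": 0, "z": -0.25, "rx": 0, "ry": 0, "rz": 0}, {"x": 0, "y": 0, "z": -0.25, "rx": 0, "ry": 0, "rz": 0}, {"x": 0, "y": 0, "z": -0.25, "rx": 0, "ry": 0, "rz": 0}, {"x": 0, "y": 0, "z": -0.25, "rx": 0, "ry": 0, "rz": 0}, {"x": 0, "y": 0, "z": -0.25, "rx": 0, "ry": 0, "rz": 0}, {"x": 0, "y": 0, "z": -0.2, "rx": 0, "ry": 0, "rz": 0}, {"x": 0, "y": 0, "z": -0.15, "rx": 0, "ry": 0, "rz": 0}, {"x": 0, "y": 0, "z": -0.1, "rx": 0, "ry": 0, "rz": 0}, {"x": 0, "y": 0, "z": -0.05, "rx": 0, "ry": 0, "rz": 0}])

```text
t: 19.23
eef_pos: [479.9, 227.3, 138.2]
tcp_rot: [-3.141, -0.0, 0.15]
ft_force: [-0.2, -0.5, -2.1]
opening: 0.462
grip_force: 30.0
```

Emit:
step_arm(plan=[{"x": 0, "y": 0, "z": -0.1, "rx": 0, "ry": 0, "rz": 0}, {"x": 0, "y": 0, "z": -0.1, "rx": 0, "ry": 0, "rz": 0}, {"x": 0, "y": 0, "z": 0, "rx": 0, "ry": 0, "rz": 0}, {"x": 0, "y": 0, "z": 0, "rx": 0, "ry": 0, "rz": 0}, {"x": 0, "y": 0, "z": 0, "rx": 0, "ry": 0, "rz": 0}, {"x": 0, "y": 0, "z": 0, "rx": 0, "ry": 0, "rz": 0}, {"x": 0, "y": 0, "z": 0, "rx": 0, "ry": 0, "rz": 0}, {"x": 0, "y": 0, "z": 0, "rx": 0, "ry": 0, "rz": 0}, {"x": 0, "y": 0, "z": 0, "rx": 0, "ry": 0, "rz": 0}, {"x": 0, "y": 0, "z": 0, "rx": 0, "ry": 0, "rz": 0}])

```text
t: 20.07
eef_pos: [479.8, 227.3, 142.9]
tcp_rot: [-3.142, 0.0, 0.15]
ft_force: [0.1, -0.5, -1.9]
opening: 0.463
grip_force: 30.0
```

Run:
```python
from h import *
s=state(); c=grab('wrist','w12'); t=grab('top','t12'); print(s['t'],s['eef_pos'],s['tcp_rot'],s['opening'],s['grip_force'],s['ft_force'])
Q=inTool(c,s); P=cloud(c); im=c['image'].max(2)
m=(im<110)&(abs(Q[...,1]-1.3)<14)&(Q[...,0]>60)&(Q[...,0]<125)&(P[...,2]>100)
q=Q[m]; top=q[q[:,2]<np.percentile(q[:,2],40)]
print('hs z world',np.percentile(P[m][:,2],[5,50,95]),'x',np.percentile(q[:,0],[1,99]))
for lo in range(72,112,10): k=q[(q[:,0]>lo)&(q[:,0]<lo+10)]; print(lo,np.percentile(s['eef_pos'][2]-k[:,2],95).round(1))
a=np.hstack([cv2.resize(c['image'][0:300,80:480],None,fx=1,fy=1),t['image'][100:400,120:520]]); cv2.imwrite('pics/f.png',a[:,:,::-1])
```

```text
20.0667 [479.8202081  227.2797199  142.85022732] [-3.14155692e+00  3.06832619e-05  1.49614396e-01] 0.4626106245466873 29.969834089279175 [ 0.12254001 -0.5282098  -1.8727285 ]
hs z world [129.90998483 136.34046226 312.78913124] x [ 72.07885215 111.91782355]
72 150.1
82 312.8
92 150.2
102 150.0
```

View pics/f.png

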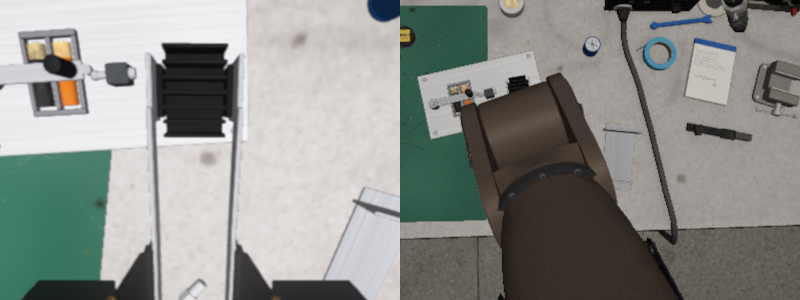

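The heat sink is held level in the tongs at wrist crop (195,90), its top at 150 mm, about 105 mm above where it stood. The keeper lies over the cells. I'll trim the height and hand in.

Emit:
step_arm(plan=[{"x": 0, "y": 0, "z": 0.04, "rx": 0, "ry": 0, "rz": 0}, {"x": 0, "y": 0, "z": 0.08, "rx": 0, "ry": 0, "rz": 0}, {"x": 0, "y": 0, "z": 0.06, "rx": 0, "ry": 0, "rz": 0}, {"x": 0, "y": 0, "z": 0, "rx": 0, "ry": 0, "rz": 0}, {"x": 0, "y": 0, "z": 0, "rx": 0, "ry": 0, "rz": 0}, {"x": 0, "y": 0, "z": 0, "rx": 0, "ry": 0, "rz": 0}, {"x": 0, "y": 0, "z": 0, "rx": 0, "ry": 0, "rz": 0}, {"x": 0, "y": 0, "z": 0, "rx": 0, "ry": 0, "rz": 0}, {"x": 0, "y": 0, "z": 0, "rx": 0, "ry": 0, "rz": 0}, {"x": 0, "y": 0, "z": 0, "rx": 0, "ry": 0, "rz": 0}])

```text
t: 21.0
eef_pos: [479.9, 227.3, 138.4]
tcp_rot: [-3.142, -0.0, 0.15]
ft_force: [0.2, 0.1, -1.9]
opening: 0.459
grip_force: 30.0
```

```bash
python3 -c "
from h import *
s=state(); print(s['eef_pos'],s['grip_force'],s['opening'])
print(job_done())"
```

```text
[479.8628673  227.28895394 138.43792993] 29.969805479049683 0.4585514007316913
the job is handed in; nothing more can be done
None
```

The job is handed in at 21 s: the keeper bar is shut over the two cells, and the heat sink is held level in the tongs about 10 cm above its pedestal.

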